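# Fit the guard rail of a bench-top bottle shelf

## Robot

A 7-joint arm with a two-finger parallel gripper is mounted at the origin on the work surface. World frame = base frame: x ahead of the robot, y to its left, z up, the work surface at z = 0. Lengths are in m, angles in rad, forces in N, time in s.
With the tool pointing down it reaches from about 0.35 to 0.9 m from the base axis. Payload 8.1 kg.
Tool frame: the origin (TCP) lies on the centre line of the jaws, within the pads' length; the fingertips stand arm.tcp_to_tips ahead of it and the grasp point (between the pads) is the TCP (arm.tcp_to_tips is the distance from the TCP to the fingertips, in m); z points along the fingers, y is the line along which they close (so a half turn about z gives the same grasp; the last joint's range is limited). The gripper opens to 85 mm and grips with 20 to 120 N. Pads are 22 mm wide; open, the fingers measure 114 mm over their backs; the gripper's body (76 mm by 85 mm) begins 54 mm behind the grasp point. The pads swing forward as they close: fully open they stand 13 mm farther back than shut.
Start: joints at [-1.42, 0.434, 0.025, 1.573, -0.012, 1.134, -0.075], TCP at [0.157, 0.605, 0.219] pointing down, gripper open.
Joint ranges: [-2.62, 2.62], [-0.44, 2.09], [-1.27, 1.32], [0.08, 2.57], [-1.32, 4.46], [0.12, 2], [-2.74, 2.74]. Speed limits (rad/s): [2.22, 2.22, 3.01, 3.01, 3.14, 3.14, 3.14].

## Interface

Orientations are given as a rotation vector (axis times angle).
In Python, from cell import arm gives the robot as it stands.
- The arm moves only by the tool advance, called in YAML: its name, and indented under it one key for each argument. Schema: {"type":"object","properties":{"deltas":{"type":"array","items":{"type":"array","prefixItems":[{"type":"array","items":{"type":"number"},"minItems":3,"maxItems":3},{"type":"array","items":{"type":"number"},"minItems":3,"maxItems":3}],"minItems":2,"maxItems":2},"minItems":1,"maxItems":12},"finger_gap":{"type":"number"},"squeeze":{"type":"number"},"only":{"type":"string"},"quiet":{"type":"boolean"},"lines":{"type":"string"}},"required":["deltas"],"additionalProperties":false}. deltas is a list of rows, 1 to 12 of them, each written [[dx, dy, dz], [rx, ry, rz]]: dx, dy, dz in m, then a rotation vector rx, ry, rz in rad; each row is the pose to reach, as a shift and turn from the pose commanded when the call began, along the tool's axes at that moment; what a row does not reach only later rows make up. A row lasts 1/10 s, in which the tool goes at most 0.05 m and 0.15 rad, less where a joint would pass 70% of its speed; a pose out of reach is approached as far as the arm can. finger_gap is the finger opening in m, set as the call begins (left out keeps the last). The fingers move at their own pace and stop on an object; squeeze is the grip in N (left out, the last holds). Time passes only in rows, so rows that do not move let the fingers close. The tool returns the time, the measured TCP pose, the force, the opening and the grip force at its end. only (a regular expression) keeps the lines of the reply that match it, lines (a string "A,B") keeps lines A to B, and quiet returns only ok. Input that does not fit is refused with a message, and nothing moves.
- arm.observe(): the state, without advancing time (a new reading comes with each control period).
- arm.get_image(name): name is "scene" or "top"; returns a dict with "img" (420x560x3 uint8, red, green, blue), "intrinsics" (3x3 intrinsics, pixels), "R" (3x3) and "t" (3): a world point X has camera coordinates R X + t. Camera axes: x right, y down, z forward; pixel columns grow to the right and rows downward; lengths in m; the calibration is good to about 2 mm. A picture is of the moment at which its call begins. There is no depth.
- arm.finish_job(): hands the job in; it is judged then, once.
The state is a dict: "t": time; "joint_positions": joint angles; "qvel": joint speeds; "joint_efforts": joint torques, N m; "position": TCP position; "orientation": TCP orientation; "force": force on the tool from outside, world axes, zero at the start; "ft_torque": the same for the moment, N m; "opening": finger opening in m; "grasp_force": force on a finger pad.
Only numpy, scipy, OpenCV 4.12 (cv2) and the standard library are available. Lean on these libraries where they do the work, as an engineer would, in place of code of your own. Each camera call takes 0.05 s, during which the arm holds its last target. There are 200 camera calls.

## Task

Fit the steel guard rail to the little white bottle shelf: the big jar blocks one end of the shelf, so feed the rail in from the clear end, through the near bracket and then the far one, until it sticks out at least 1 cm beyond both brackets. Finish still gripping the rail, holding it still and free in the brackets (not pressed against them) so that a colleague can tighten the thumbscrews. Leave the jar, the deep-well plate and the bottles standing where they are.

Things in the scene. Friction and masses are not known exactly. Their poses are not given: they have to be found in the camera images.
- shelf: White bench-top bottle shelf, fixed, 130 deep (its x), 210 long (its y), board top 90 above the bench. Origin: centre of its underside; x from its rail side (facing the robot) to its back, y along it to the robot's left, z up; yaw up to 0.12 rad. On its front edge stand two white brackets whose bores share one line along its y, 130 above the bench.
- bracket_left (a point): Bore centre of the white bracket at the shelf's +y end, (-50, 82.5, 130) mm in the shelf's frame. Bore 15 in diameter along the shelf's y, flared by 2 at both faces; bracket 36 wide, 14 thick along y (faces 7 either side of this point), top at 148, black thumbscrew head on it up to 162 above the bench.
- bracket_right (a point): Bore centre of the like bracket at the shelf's -y end, (-50, -82.5, 130) mm in the shelf's frame; same bore, flares and sizes.
- rail: Guard rail: straight steel tube, 12 in diameter, 250 long over its domed blue end plugs, 65 to 115 g, both ends alike, loose on the bench between robot and shelf, roughly parallel to the shelf. Origin at its middle, on its axis, 6 above the bench as it lies; x along the rail (it may roll about x). Gripped 20 mm from one end with 50 N it stays nearly level.
- rail_a (a point): Tip of the rail at its +x end (125 mm from its middle).
- rail_b (a point): Tip of the rail at its -x end (125 mm from its middle).
- jar: Big clear-glass jar with steel lid, 110 in diameter, 200 tall, 1.3 kg, loose on the bench in line with the brackets near one end of the shelf (either end), so the rail cannot be fed in there. At least 65 mm are free between its wall and that bracket's outer face. Origin: centre of its underside.
- plate: Pale green deep-well plate, 85 by 127, 44 high, loose on the bench at the shelf's other, clear end; the rail and hand pass over it. Origin: centre of its underside.
- bottle_clear: Clear glass bottle with blue cap, 56 in diameter, 100 tall, standing loose on the shelf's board behind the rail line. Origin: centre of its underside.
- bottle_amber: Amber glass bottle with blue cap, 56 in diameter, 100 tall, standing loose on the shelf's board behind the rail line. Origin: centre of its underside.

How it is judged:
On the way:
1. the rail's leading end has come through the first bracket, and not yet the second (angle between the x axis of rail and the y axis of shelf, either way round below 0.06 rad and ((x of rail_a in the frame of shelf between -0.059 and -0.041 m and z of rail_a in the frame of shelf between 0.121 and 0.139 m and y of rail_a in the frame of shelf between -0.07 and 0.07 m) or (x of rail_b in the frame of shelf between -0.059 and -0.041 m and z of rail_b in the frame of shelf between 0.121 and 0.139 m and y of rail_b in the frame of shelf between -0.07 and 0.07 m))), for 0.1 s.
At the end, for the whole second after the job is handed in: The rail runs through both bores, each tip at least 8 mm beyond the outer face of its bracket and the rail within 0.06 rad of the bore line; it is at rest (under 20 mm/s), gripped by the fingers (over 2 N), and bears on the brackets with less than 6 N (((y of rail_a in the frame of shelf above 0.0975 m and y of rail_b in the frame of shelf below -0.0975 m) or (y of rail_b in the frame of shelf above 0.0975 m and y of rail_a in the frame of shelf below -0.0975 m)) and angle between the x axis of rail and the y axis of shelf, either way round below 0.06 rad and x of rail in the frame of shelf between -0.058 and -0.042 m and z of rail in the frame of shelf between 0.122 and 0.138 m and contact force between the fingers and rail above 2 N and contact force between rail and shelf below 6 N and linear speed of rail below 0.02 m/s); the arm keeps its last pose, push and grip.
It fails at once if the big jar is shifted by more than 2 cm or tipped (distance of jar from where it was at the start of the episode above 0.02 m or angle between jar's own z axis and vertical above 0.25 rad).
It fails at once if the deep-well plate is shifted by more than 2 cm or tipped (distance of plate from where it was at the start of the episode above 0.02 m or angle between plate's own z axis and vertical above 0.25 rad).
It fails at once if the clear bottle is shifted by more than 2 cm or tipped (distance of bottle_clear from where it was at the start of the episode above 0.02 m or angle between bottle_clear's own z axis and vertical above 0.25 rad).
It fails at once if the amber bottle is shifted by more than 2 cm or tipped (distance of bottle_amber from where it was at the start of the episode above 0.02 m or angle between bottle_amber's own z axis and vertical above 0.25 rad).
It also fails if it takes over 64 s, if anything falls off the work surface, if the arm or the gripper's body presses on something with over 40 N, if the wrist force passes 120 N, or if a joint passes its speed limit or range.

## Working session

There is one attempt and no reset: what is moved stays moved. The work goes in short steps, Python scripts to look and compute and a tool call to move; the robot and the scene stay as the last step left them, time stands still between calls to the robot, and variables do not carry over. Pictures are saved under pics/ and viewed, at most 10 in all, crops included, and the job is handed in when it is done.

```bash
ls; mkdir -p pics
```

Run:
```python
from cell import arm
import cv2,numpy as np
s=arm.observe(); print(s, arm.tcp_to_tips)
for n in("scene","top"):
    d=arm.get_image(n); cv2.imwrite(f"pics/{n}0.png",d["img"][:,:,::-1]); np.savez(f"{n}0.npz",**d)
    print(n,d["intrinsics"],d["R"],d["t"], -d["R"].T@d["t"])
```

```text
cell.py
pics
{'t': 0.0, 'joint_positions': array([-1.4195636 ,  0.43524963,  0.02497681,  1.57409873, -0.01159628,
        1.133961  , -0.07505579]), 'qvel': array([ 0.00016684, -0.00012183,  0.00116969, -0.00053902, -0.00043858,
        0.00096273, -0.00165337]), 'joint_efforts': array([ 5.69818858e-04, -6.70456910e+01,  1.02521751e+00, -3.16213524e+01,
        1.55734102e-02,  1.24448552e-02, -3.32949992e-05]), 'position': array([0.15687781, 0.60446106, 0.21820882]), 'orientation': array([-3.97686287e-01, -3.11626771e+00,  2.46757056e-03]), 'force': array([ 0.18373063, -0.74332759, -0.24894521]), 'ft_torque': array([-0.02289371,  0.0090863 ,  0.00605012]), 'grasp_force': 0.0, 'opening': 0.08555543817776523} 0.019
scene [[386.71669035   0.         283.27479606]
 [  0.         386.71669035 209.26901644]
 [  0.           0.           1.        ]] [[ 3.73444309e-01  9.27652568e-01  2.46209695e-04]
 [ 5.93987354e-01 -2.38917103e-01 -7.68178131e-01]
 [-7.12543593e-01  2.87017997e-01 -6.40236127e-01]] [-0.20947919 -0.2256673   1.13581159] [ 1.02158761 -0.18559024  0.5538865 ]
top [[474.92588902   0.         282.10708558]
 [  0.         474.92588902 199.50060686]
 [  0.           0.           1.        ]] [[ 0.02799775 -0.99888185  0.03809425]
 [-0.9977556  -0.03024453 -0.05974129]
 [ 0.06082663 -0.03633613 -0.99748675]] [-0.025786    0.51894455  0.86988614] [0.46558954 0.02154636 0.89968461]
```

View pics/scene0.png

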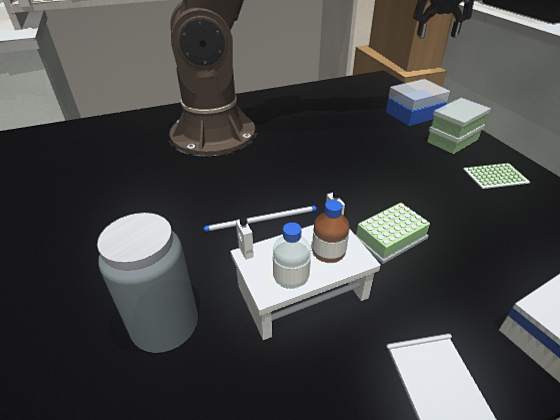

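View pics/top0.png

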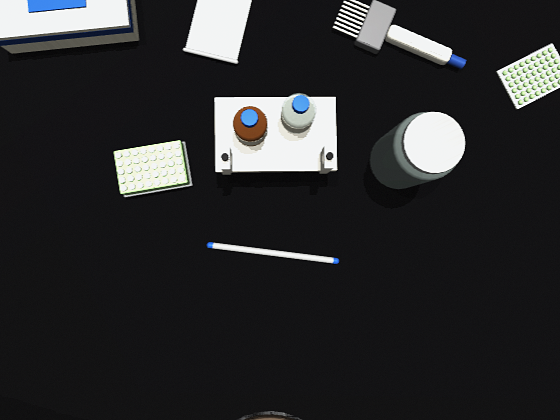

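The scene view shows the jar at (150,280), at the shelf's -y end, and the plate at (393,230), at the clear +y end. The rail runs (207,229)–(315,209). In the top view the rail tips are (210,245) and (336,261), and the thumbscrews are (225,157) and (329,156).

Create h.py:
```python
import numpy as np,cv2
def ray(d,p):
    c=-d["R"].T@d["t"]; v=d["R"].T@np.linalg.inv(d["intrinsics"])@np.array([p[0],p[1],1.]); return c,v/np.linalg.norm(v)
def onz(d,p,z):
    c,v=ray(d,p); return c+v*(z-c[2])/v[2]
def tri(rs):
    A=0;b=0
    for c,v in rs:
        P=np.eye(3)-np.outer(v,v);A=A+P;b=b+P@c
    X=np.linalg.solve(A,b); return X,[np.linalg.norm((np.eye(3)-np.outer(v,v))@(X-c)) for c,v in rs]
def blobs(m,roi,amin=4):
    k=np.zeros_like(m);x0,y0,x1,y1=roi;k[y0:y1,x0:x1]=m[y0:y1,x0:x1]
    n,l,s,c=cv2.connectedComponentsWithStats(k)
    return [(s[i,4],c[i].round(1),s[i,:4]) for i in range(1,n) if s[i,4]>=amin]
def blue(im):
    h=cv2.cvtColor(im,cv2.COLOR_RGB2HSV);return cv2.inRange(h,(100,120,60),(130,255,255))
```

Run:
```python
from h import *
T=dict(np.load("top0.npz"));S=dict(np.load("scene0.npz"))
bt=blobs(blue(T["img"]),(190,90,350,280));bs=blobs(blue(S["img"]),(190,180,350,250))
print(bt);print(bs)
# dark thumbscrews on white
g=cv2.cvtColor(T["img"],cv2.COLOR_RGB2GRAY)
w=(g>140).astype(np.uint8)*255
cs,_=cv2.findContours(w[80:200,200:350],cv2.RETR_EXTERNAL,cv2.CHAIN_APPROX_NONE)
c=max(cs,key=cv2.contourArea)+np.array([200,80])
print(cv2.minAreaRect(c), cv2.boxPoints(cv2.minAreaRect(c)))
for p in cv2.boxPoints(cv2.minAreaRect(c)): print(onz(T,p,.09).round(4))
print(blobs(((g<60)*255).astype(np.uint8),(218,148,234,168)),blobs(((g<60)*255).astype(np.uint8),(320,148,335,166)))
a=cv2.resize(T["img"][85:185,195:355],None,fx=5,fy=5,interpolation=cv2.INTER_CUBIC)
b=cv2.resize(S["img"][180:300,220:380],None,fx=5,fy=5,interpolation=cv2.INTER_CUBIC)
cv2.imwrite("pics/a.png",a[:,:,::-1]);cv2.imwrite("pics/b.png",b[:,:,::-1])
```

```text
[(np.int32(222), array([300.2, 103.3]), array([292,  95,  17,  17], dtype=int32)), (np.int32(234), array([248.9, 117.2]), array([241, 109,  17,  18], dtype=int32)), (np.int32(35), array([209.2, 244.5]), array([206, 242,   7,   7], dtype=int32)), (np.int32(31), array([335.6, 260.5]), array([333, 257,   6,   7], dtype=int32))]
[(np.int32(263), array([332.8, 208.3]), array([325, 200,  18,  18], dtype=int32)), (np.int32(26), array([313.7, 207.8]), array([312, 205,   5,   7], dtype=int32)), (np.int32(310), array([291.4, 231.4]), array([282, 222,  20,  20], dtype=int32)), (np.int32(36), array([206. , 228.1]), array([203, 225,   7,   7], dtype=int32))]
((275.222900390625, 132.0033416748047), (77.4281234741211, 121.68997192382812), 89.30972290039062) [[213.91592   94.02511 ]
 [335.59708   92.559074]
 [336.52988  169.98157 ]
 [214.84872  171.4476  ]]
[0.6934 0.1147 0.09  ]
[ 0.7041 -0.0958  0.09  ]
[ 0.5687 -0.1003  0.09  ]
[0.5594 0.1082 0.09  ]
[(np.int32(33), array([224.5, 156.7]), array([222, 153,   6,   8], dtype=int32))] [(np.int32(38), array([329.3, 155.7]), array([326, 152,   7,   8], dtype=int32))]
```

View pics/a.png

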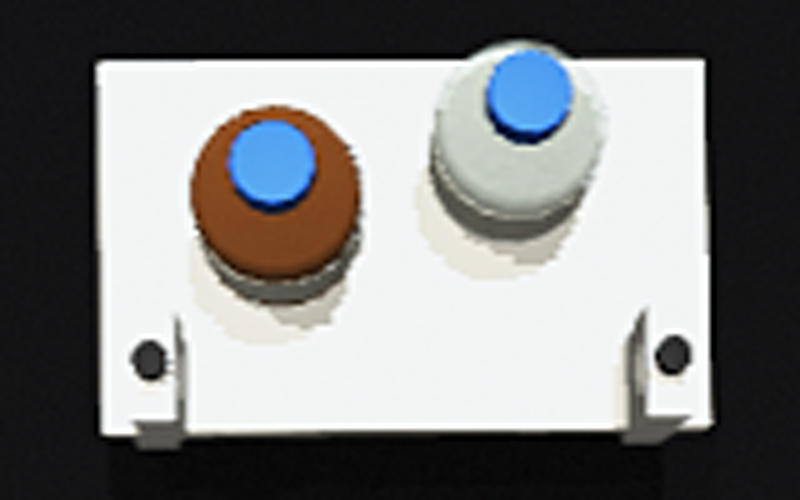

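View pics/b.png

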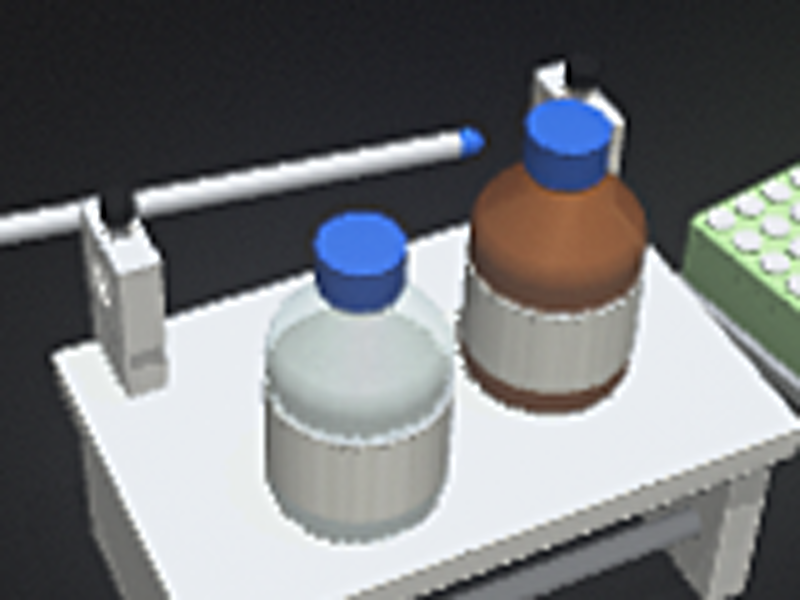

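Crop a gives the board corners and screw heads (top view, full pixels): FL (215.2,172), FR (337.4,170.6), BL (214.4,97.2) and BR (336,96.6), with screws at (224.6,157) and (329.5,156). Crop b shows the FR corner at about (230.3,250.5), the right screw at about (243,218) and the bore hole at about (240.5,238).

Run:
```python
from h import *
T=dict(np.load("top0.npz"));S=dict(np.load("scene0.npz"))
ra=tri([ray(T,(209.2,244.5)),ray(S,(313.7,207.8))]);rb=tri([ray(T,(335.6,260.5)),ray(S,(206,228.1))])
print("rail blobs",ra,rb, np.linalg.norm(ra[0]-rb[0]))
for p in((209.2,244.5),(335.6,260.5)):print(onz(T,p,.006))
for p in((313.7,207.8),(206,228.1)):print("s",onz(S,p,.006))
print("FR",tri([ray(T,(337,170.2)),ray(S,(230.2,250.6))]))
print("screwR",tri([ray(T,(329.2,155.6)),ray(S,(243,219.5))]))
C=np.array([onz(T,p,.09) for p in((214.8,171.6),(337,170.2),(214,96.8),(335.6,96.2))]);print(C)
# fit shelf frame from corners
L=np.array([[-65,105],[-65,-105],[65,105],[65,-105]])/1e3
A=C[:,:2]-C[:,:2].mean(0);H=L.T@A;U,_,V=np.linalg.svd(H);R=(U@V).T
yaw=np.arctan2(R[1,0],R[0,0]);o=C[:,:2].mean(0);print("yaw",yaw,"o",o,"res",(A-L@R.T)*1e3)
for z in(.155,.162):
  a,b=onz(T,(224.6,156.8),z),onz(T,(329.3,155.7),z);print("screws",z,a,b,np.linalg.norm(a-b),"yaw",np.arctan2(b[0]-a[0],a[1]-b[1]))
for q in((-.05,.0825),(-.05,-.0825)):print("bore",o+R@np.array(q))
w=onz(S,(240.3,237.8),.13);print("bore hole scene",w, "expect",o+R@np.array([-.05,-.0895]))
# plate
h=cv2.cvtColor(T["img"],cv2.COLOR_RGB2HSV)
p=cv2.threshold(cv2.cvtColor(T["img"],cv2.COLOR_RGB2GRAY),110,255,0)[1]
c=max(cv2.findContours(p[130:205,105:200],0,2)[0],key=cv2.contourArea)+np.array([105,130])
print("plate",[onz(T,x,.044).round(3) for x in cv2.boxPoints(cv2.minAreaRect(c))])
print("jar lid",onz(T,(434,143),.2))
```

```text
rail blobs (array([0.43233582, 0.12354394, 0.00628974]), [np.float64(0.001013575160167106), np.float64(0.001013575160167058)]) (array([ 0.40858257, -0.1137936 ,  0.00639386]), [np.float64(0.0009956270221571117), np.float64(0.0009956270221570804)]) 0.23852324236535338
[0.43192425 0.12264134 0.006     ]
[ 0.40829034 -0.11482668  0.006     ]
s [0.43233203 0.12468393 0.006     ]
s [ 0.40857887 -0.11281431  0.006     ]
FR (array([ 0.56905896, -0.10022389,  0.08764512]), [np.float64(0.0013219684028358135), np.float64(0.0013219684028357831)])
screwR (array([ 0.58252445, -0.07674725,  0.16001533]), [np.float64(0.0009909131146421167), np.float64(0.0009909131146421727)])
[[ 0.5591456   0.1082395   0.09      ]
 [ 0.56839147 -0.10114477  0.09      ]
 [ 0.68850904  0.11432962  0.09      ]
 [ 0.69770713 -0.09597084  0.09      ]]
yaw 0.043807932089277746 o [0.62843831 0.00636338] res [[ 0.24329338 -0.17653794]
 [ 0.29243904  0.23771754]
 [-0.26855036  0.22037931]
 [-0.26718206 -0.2815589 ]]
screws 0.155 [0.57552566 0.08679629 0.155     ] [ 0.58286814 -0.07853302  0.155     ] 0.16549227534635727 yaw 0.04438209591771648
screws 0.162 [0.57449226 0.08618294 0.162     ] [ 0.58176573 -0.07759228  0.162     ] 0.16393665580355882 yaw 0.04438209591771652
bore [0.57487328 0.08659453]
bore [ 0.58209928 -0.07824717]
bore hole scene [ 0.58962231 -0.08444217  0.13      ] expect [ 0.58240584 -0.08524045]
plate [array([0.596, 0.297, 0.044]), array([0.621, 0.177, 0.044]), array([0.543, 0.161, 0.044]), array([0.519, 0.28 , 0.044])]
jar lid [ 0.60040648 -0.23037894  0.2       ]
```

Add to h.py:
```python
from scipy.spatial.transform import Rotation as Ro
def go(p,yaw_y,pitch=None):
    """shift/turn in tool axes to world p, tool down, tool y at world angle yaw_y"""
    from cell import arm
    s=arm.observe();R0=Ro.from_rotvec(s["orientation"]).as_matrix()
    y=np.array([np.cos(yaw_y),np.sin(yaw_y),0]);z=np.array([0,0,-1.]);R=np.c_[np.cross(y,z),y,z]
    print("shift",(R0.T@(np.array(p)-s["position"])).round(4),"rot",Ro.from_matrix(R0.T@R).as_rotvec().round(4))
```

Run:
```python
from h import *
go((.431,.1094,.15),-0.0997)
```

```text
shift [-0.3897 -0.4103  0.0689] rot [-1.0000e-03  1.1000e-03  1.4166e+00]
```

advance:
  deltas:
    - [[-0.033,-0.034,0],[0,0,0.12]]
    - [[-0.066,-0.068,0],[0,0,0.24]]
    - [[-0.1,-0.104,0],[0,0,0.36]]
    - [[-0.133,-0.138,0],[0,0,0.48]]
    - [[-0.166,-0.172,0],[0,0,0.6]]
    - [[-0.2,-0.21,0.01],[0,0,0.72]]
    - [[-0.233,-0.244,0.02],[0,0,0.84]]
    - [[-0.266,-0.28,0.03],[0,0,0.96]]
    - [[-0.3,-0.315,0.04],[0,0,1.08]]
    - [[-0.333,-0.35,0.05],[0,0,1.2]]
    - [[-0.365,-0.384,0.06],[0,0,1.32]]
    - [[-0.3897,-0.4103,0.0689],[0,0,1.4166]]
  finger_gap: 0.05

```text
t: 1.3
position: [0.4318, 0.1072, 0.1498]
orientation: [2.336, 2.1, 0.0]
force: [-0.2, 1.0, -0.5]
opening: 0.0502
grasp_force: 0.0
```

advance:
  deltas:
    - [[0,0,0],[0,0,0]]
    - [[0,0,0],[0,0,0]]

```text
t: 1.5
position: [0.431, 0.1092, 0.1498]
orientation: [-2.331, -2.106, 0.002]
force: [0.1, -0.6, 0.3]
opening: 0.05
grasp_force: 0.0
```

Run:
```python
from h import *
from cell import arm
go((.431,.1094,.020),-0.0997);print(arm.observe()["joint_positions"])
```

```text
shift [2.000e-04 1.000e-04 1.298e-01] rot [-0.0008  0.0006 -0.0016]
[-0.80396543  0.23433126  0.5251505   2.11365983 -0.15788064  0.83146362
 -0.28507013]
```

advance:
  deltas:
    - [[0,0,0.03],[0,0,0]]
    - [[0,0,0.06],[0,0,0]]
    - [[0,0,0.09],[0,0,0]]
    - [[0,0,0.11],[0,0,0]]
    - [[0,0,0.12],[0,0,0]]
    - [[0,0,0.125],[0,0,0]]
    - [[0,0,0.1275],[0,0,0]]
    - [[0,0,0.1275],[0,0,0]]

```text
t: 2.3
position: [0.4314, 0.1104, 0.0231]
orientation: [2.329, 2.109, 0.002]
force: [-0.6, -0.8, 0.0]
opening: 0.0498
grasp_force: 0.0
```

advance:
  deltas:
    - [[0,0,0],[0,0,0]]
    - [[0,0,0],[0,0,0]]
    - [[0,0,0],[0,0,0]]
    - [[0,0,0],[0,0,0]]
    - [[0,0,0],[0,0,0]]
    - [[0,0,0],[0,0,0]]
  finger_gap: 0.0
  squeeze: 80

```text
t: 2.9
position: [0.4311, 0.1099, 0.0226]
orientation: [-2.329, -2.108, 0.0]
force: [-0.2, -0.2, -0.0]
opening: -0.0004
grasp_force: 0.0
```

Run:
```python
from h import *
from cell import arm
T=arm.get_image("top");S=arm.get_image("scene")
print(blobs(blue(T["img"]),(150,190,400,320)));print(blobs(blue(S["img"]),(150,150,350,250)))
o=np.vstack([T["img"][180:320,150:400],S["img"][130:270,160:410]]);cv2.imwrite("pics/c.png",cv2.resize(o,None,fx=2,fy=2)[:,:,::-1])
```

```text
[(np.int32(31), array([335.6, 260.5]), array([333, 257,   6,   7], dtype=int32))]
[(np.int32(263), array([332.8, 208.3]), array([325, 200,  18,  18], dtype=int32)), (np.int32(24), array([313.8, 208.1]), array([312, 205,   5,   7], dtype=int32)), (np.int32(310), array([291.4, 231.4]), array([282, 222,  20,  20], dtype=int32)), (np.int32(36), array([206. , 228.1]), array([203, 225,   7,   7], dtype=int32))]
```

View pics/c.png

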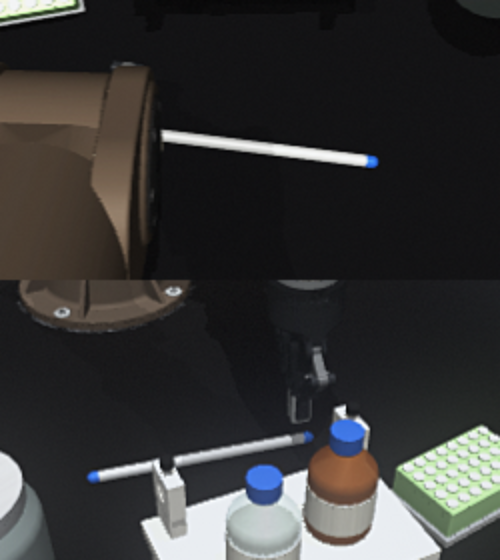

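Run:
```python
from h import *
S=dict(np.load("scene0.npz"))
for z in(.004,.012,.02,.03):
    X=S["R"]@np.array([.4311,.1099,z])+S["t"];print(z,(S["intrinsics"]@X/X[2])[:2])
from cell import arm
s=arm.observe();print(s["position"],Ro.from_rotvec(s["orientation"]).as_matrix()[:,2])
s=arm.get_image("scene")["img"][185:220,290:330];cv2.imwrite("pics/d.png",cv2.resize(s,None,fx=12,fy=12,interpolation=2)[:,:,::-1])
```

```text
0.004 [307.38219629 209.75192599]
0.012 [307.52792994 206.96708099]
0.02 [307.67542535 204.14857036]
0.03 [307.86232111 200.57715269]
[0.43111409 0.10995286 0.0226071 ] [-3.07346132e-06  1.89795956e-05 -1.00000000e+00]
```

View pics/d.png

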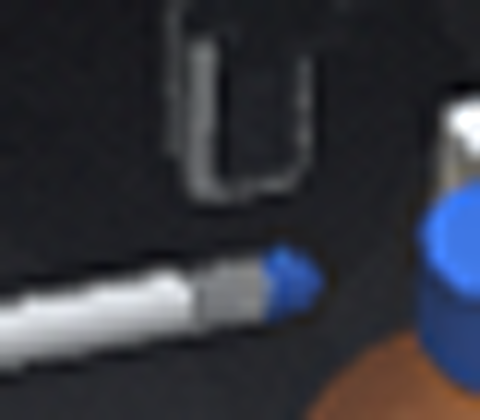

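The finger ends at about (310,201), clearly above the rail at about (309,209), so the grasp was too high. I'll reopen and go down in small steps, watching the force.

advance:
  deltas:
    - [[0,0,0],[0,0,0]]
    - [[0,0,0],[0,0,0]]
    - [[0,0,0],[0,0,0]]
    - [[0,0,0.004],[0,0,0]]
    - [[0,0,0.006],[0,0,0]]
    - [[0,0,0.006],[0,0,0]]
  finger_gap: 0.035
  squeeze: 80

```text
t: 3.65
position: [0.4308, 0.1099, 0.0162]
orientation: [-2.329, -2.108, 0.001]
force: [0.8, -0.1, 0.3]
opening: 0.035
grasp_force: 0.0
```

Run:
```python
from h import *
from cell import arm
s=arm.get_image("scene")["img"][175:220,285:335];cv2.imwrite("pics/e.png",cv2.resize(s,None,fx=12,fy=12,interpolation=2)[:,:,::-1])
```

```text
(no output)
```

View pics/e.png

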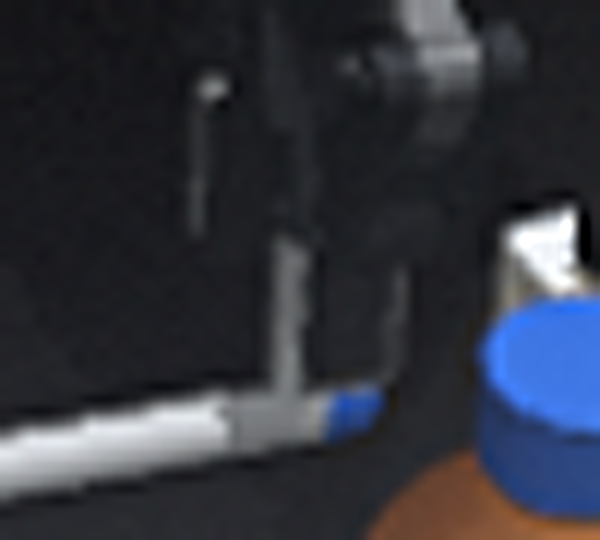

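advance:
  deltas:
    - [[-0.002,0,0.003],[0,0,0]]
    - [[-0.004,0,0.006],[0,0,0]]
    - [[-0.004,0,0.006],[0,0,0]]

```text
t: 4.0
position: [0.4304, 0.1055, 0.0102]
orientation: [-2.33, -2.107, 0.001]
force: [-0.7, -0.1, -0.2]
opening: 0.0348
grasp_force: 0.0
```

advance:
  deltas:
    - [[0,0,0.002],[0,0,0]]
    - [[0,0,0.003],[0,0,0]]
    - [[0,0,0.003],[0,0,0]]

```text
t: 4.3
position: [0.4306, 0.106, 0.0075]
orientation: [-2.329, -2.108, 0.0]
force: [-0.0, -0.2, -0.9]
opening: 0.0347
grasp_force: 0.0
```

advance:
  deltas:
    - [[0,0,0.002],[0,0,0]]
    - [[0,0,0.004],[0,0,0]]
    - [[0,0,0.004],[0,0,0]]

```text
t: 4.6
position: [0.4306, 0.106, 0.0034]
orientation: [-2.329, -2.108, 0.0]
force: [0.7, -0.2, -0.0]
opening: 0.0349
grasp_force: 0.0
```

advance:
  deltas:
    - [[0,0,0],[0,0,0]]
    - [[0,0,0],[0,0,0]]
    - [[0,0,0],[0,0,0]]
    - [[0,0,0],[0,0,0]]
  finger_gap: 0.0
  squeeze: 20

```text
t: 5.0
position: [0.4308, 0.106, 0.0037]
orientation: [2.329, 2.108, 0.0]
force: [-0.1, -1.2, -0.6]
opening: 0.0004
grasp_force: 0.0
```

Run:
```python
from h import *
from cell import arm
I=arm.get_image("scene");print(blobs(blue(I["img"]),(150,150,350,250)))
s=I["img"][165:225,270:340];cv2.imwrite("pics/f.png",cv2.resize(s,None,fx=10,fy=10,interpolation=2)[:,:,::-1])
g=np.clip(s.astype(float)*4,0,255).astype(np.uint8);cv2.imwrite("pics/f.png",np.hstack([cv2.resize(k,None,fx=5.7,fy=8,interpolation=2) for k in(s,g)])[:,:,::-1])
print(np.abs(I["R"]-np.load("scene0.npz")["R"]).max())
```

```text
[(np.int32(263), array([332.8, 208.3]), array([325, 200,  18,  18], dtype=int32)), (np.int32(23), array([313.9, 208.2]), array([312, 206,   5,   6], dtype=int32)), (np.int32(312), array([291.4, 231.4]), array([282, 222,  20,  20], dtype=int32)), (np.int32(36), array([206. , 228.1]), array([203, 225,   7,   7], dtype=int32))]
0.0
```

View pics/f.png

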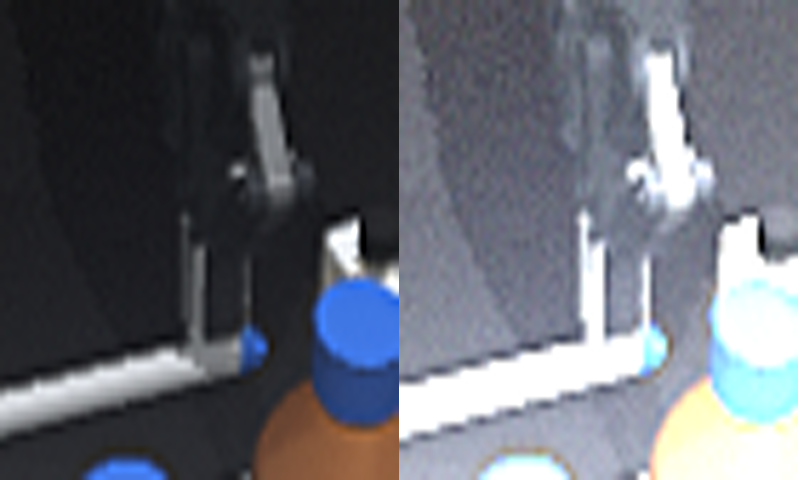

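Even shut, the fingertips still sit just above the rail, so the tips stand about 28 mm higher than the reported TCP suggests. I'll keep descending in small steps.

advance:
  deltas:
    - [[0,0,0],[0,0,0]]
    - [[0,0,0],[0,0,0]]
    - [[0,0,0],[0,0,0]]
    - [[0,0,0.003],[0,0,0]]
    - [[0,0,0.006],[0,0,0]]
    - [[0,0,0.008],[0,0,0]]
    - [[0,0,0.008],[0,0,0]]
  finger_gap: 0.035
  squeeze: 20

```text
t: 5.75
position: [0.4305, 0.1059, -0.0048]
orientation: [-2.329, -2.108, 0.001]
force: [0.3, 0.4, 0.3]
opening: 0.0354
grasp_force: 0.0
```

advance:
  deltas:
    - [[0,0,0],[0,0,0]]
    - [[0,0,0],[0,0,0]]
    - [[0,0,0],[0,0,0]]
    - [[0,0,0],[0,0,0]]
  finger_gap: 0.0
  squeeze: 20

```text
t: 6.15
position: [0.4308, 0.1059, -0.0043]
orientation: [2.329, 2.108, 0.0]
force: [-0.6, 0.0, 0.6]
opening: 0.0093
grasp_force: 18.8
```

advance:
  deltas:
    - [[0,0,0],[0,0,0]]
    - [[0,0,0],[0,0,0]]
    - [[0,0,0.002],[0,0,0]]
    - [[0,0,0.004],[0,0,0]]
    - [[0,0,0.006],[0,0,0]]
    - [[0,0,0.006],[0,0,0]]
  finger_gap: 0.03
  squeeze: 20

```text
t: 6.75
position: [0.4305, 0.1059, -0.0107]
orientation: [-2.329, -2.108, 0.001]
force: [-0.1, -1.0, 0.3]
opening: 0.0297
grasp_force: 0.0
```

advance:
  deltas:
    - [[0,0,0],[0,0,0]]
    - [[0,0,0],[0,0,0]]
    - [[0,0,0],[0,0,0]]
    - [[0,0,0],[0,0,0]]
  finger_gap: 0.0
  squeeze: 20

```text
t: 7.15
position: [0.4307, 0.106, -0.0104]
orientation: [2.329, 2.108, 0.0]
force: [0.1, 0.2, -0.1]
opening: 0.0108
grasp_force: 21.4
```

advance:
  deltas:
    - [[0,0,0],[0,0,0]]
    - [[0,0,0],[0,0,0]]
    - [[0,0,0.001],[0,0,0]]
    - [[0,0,0.002],[0,0,0]]
    - [[0,0,0.002],[0,0,0]]
  finger_gap: 0.025
  squeeze: 20

```text
t: 7.65
position: [0.4308, 0.106, -0.0123]
orientation: [-2.329, -2.108, -0.0]
force: [-0.3, 0.7, 4.2]
opening: 0.0249
grasp_force: 2.0
```

advance:
  deltas:
    - [[0,0,0],[0,0,0]]
    - [[0,0,0],[0,0,0]]
    - [[0,0,0],[0,0,0]]
    - [[0,0,0],[0,0,0]]
  finger_gap: 0.0
  squeeze: 80

```text
t: 8.05
position: [0.4315, 0.1062, -0.0117]
orientation: [2.329, 2.107, 0.003]
force: [-0.5, 0.8, 14.5]
opening: 0.0087
grasp_force: 80.3
```

advance:
  deltas:
    - [[0,0,-0.005],[0,0,0]]
    - [[0,0,-0.02],[0,0,0]]
    - [[0,0,-0.045],[0,0,0]]
    - [[0,0,-0.075],[0,0,0]]
    - [[0,0,-0.1],[0,0,0]]
    - [[0,0,-0.12],[0,0,0]]
    - [[0,0,-0.13],[0,0,0]]
    - [[0,0,-0.13],[0,0,0]]
    - [[0,0,-0.13],[0,0,0]]

```text
t: 8.95
position: [0.4303, 0.1061, 0.117]
orientation: [-2.329, -2.108, 0.001]
force: [-0.6, -0.2, -0.7]
opening: 0.0084
grasp_force: 78.3
```

Add to h.py:
```python
def railtips(rt=(150,120,400,320),rs=(100,60,400,250)):
    from cell import arm
    T=arm.get_image("top");S=arm.get_image("scene");s=arm.observe()
    print("tcp",s["position"].round(4),"top",[(a,list(c)) for a,c,_ in blobs(blue(T["img"]),rt)],"scene",[(a,list(c)) for a,c,_ in blobs(blue(S["img"]),rs)])
    return T,S
```

Run:
```python
from h import *
T,S=railtips();o=np.vstack([T["img"][100:300,150:400],S["img"][100:270,160:410]]);cv2.imwrite("pics/g.png",cv2.resize(o,None,fx=1.6,fy=1.6)[:,:,::-1])
```

```text
tcp [0.43   0.1058 0.1166] top [(np.int32(77), [np.float64(249.0), np.float64(122.1)]), (np.int32(46), [np.float64(347.6), np.float64(266.5)])] scene [(np.int32(216), [np.float64(393.1), np.float64(108.3)]), (np.int32(16), [np.float64(317.9), np.float64(158.5)]), (np.int32(41), [np.float64(197.0), np.float64(178.0)]), (np.int32(263), [np.float64(332.8), np.float64(208.3)]), (np.int32(313), [np.float64(291.4), np.float64(231.4)])]
```

View pics/g.png

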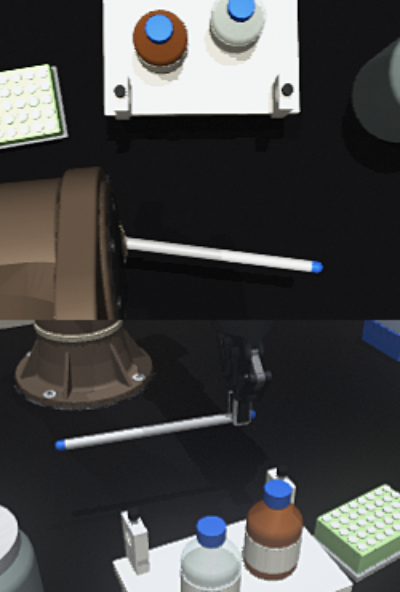

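Add to h.py:
```python
def rail(T,S,pt,ps,qs,L=.2385):
    """lead tip blob in both views, trailing blob in scene only: distance L"""
    B,e=tri([ray(T,pt),ray(S,ps)]);c,v=ray(S,qs);w=c-B
    b=w@v;k=w@w-L*L;D=b*b-k
    A=[c+v*t for t in ((-b-np.sqrt(max(D,0))),(-b+np.sqrt(max(D,0))))]
    print("lead",B.round(4),"err",np.round(e,4),"D",D,"closest dist",np.sqrt(w@w-b*b))
    for a in A:
        d=(a-B)/np.linalg.norm(a-B);print(" trail",a.round(4),"yaw",np.arctan2(-d[0],d[1]).round(4),"pitch(up at +y)",d[2].round(4))
    return B
def whitedir(T,roi):
    x0,y0,x1,y1=roi;g=cv2.cvtColor(T["img"],cv2.COLOR_RGB2GRAY)[y0:y1,x0:x1]
    ys,xs=np.where(g>110);vx,vy,a,b=cv2.fitLine(np.c_[xs,ys].astype(np.float32),cv2.DIST_HUBER,0,.01,.01).ravel();return (a+x0,b+y0),(vx,vy)
```

Run:
```python
from h import *
T=dict(np.load("top0.npz"));S=dict(np.load("scene0.npz"))
B=rail(T,S,(347.6,266.5),(197,178),(317.9,158.5))
from cell import arm
T=arm.get_image("top");S=arm.get_image("scene");p,v=whitedir(T,(245,240,343,280));q,u=whitedir(S,(205,140,300,190));print(p,v,q,u)
# plane intersection: direction = n1 x n2
def n(d,p,v): 
    a=ray(d,p)[1];b=ray(d,(p[0]+50*v[0],p[1]+50*v[1]))[1];m=np.cross(a,b);return m/np.linalg.norm(m)
d=np.cross(n(T,p,v),n(S,q,u));d/=np.linalg.norm(d);d*=np.sign(d[1]);print("dir",d,"yaw",np.arctan2(-d[0],d[1]))
```

```text
lead [ 0.4076 -0.1141  0.1335] err [0.0009 0.0009] D 0.0040736070917394285 closest dist 0.2298013118070926
 trail [0.5374 0.0711 0.209 ] yaw -0.6113 pitch(up at +y) 0.3163
 trail [0.442  0.1217 0.141 ] yaw -0.1449 pitch(up at +y) 0.0312
(np.float32(293.52515), np.float32(259.7909)) (np.float32(0.99188894), np.float32(0.1271074)) (np.float32(251.15614), np.float32(168.66129)) (np.float32(0.98729587), np.float32(-0.15889269))
dir [0.10099214 0.99488388 0.00257878] yaw -0.10116494429238823
```

Run:
```python
from h import *
go((.44,.352,.1166),.0437);go((.5634,.352,.1166),.0437)
```

```text
shift [ 2.46e-01 -1.47e-02 -1.00e-04] rot [-0.0015  0.0009 -0.1435]
shift [ 0.2583  0.108  -0.0003] rot [-0.0015  0.0009 -0.1435]
```

advance:
  deltas:
    - [[0.01,0,0],[0,0,0]]
    - [[0.03,0,0],[0,0,0]]
    - [[0.06,-0.003,0],[0,0,-0.02]]
    - [[0.09,-0.006,0],[0,0,-0.04]]
    - [[0.12,-0.009,0],[0,0,-0.06]]
    - [[0.15,-0.012,0],[0,0,-0.08]]
    - [[0.18,-0.014,0],[0,0,-0.1]]
    - [[0.21,-0.015,0],[0,0,-0.12]]
    - [[0.23,-0.015,0],[0,0,-0.135]]
    - [[0.246,-0.015,0],[0,0,-0.1435]]
    - [[0.246,-0.015,0],[0,0,-0.1435]]

```text
t: 10.25
position: [0.4397, 0.3549, 0.1171]
orientation: [-2.168, -2.273, -0.0]
force: [-0.4, -0.8, 0.4]
opening: 0.0084
grasp_force: 78.3
```

Run:
```python
from h import *
go((.5634,.352,.1166),.0437)
```

```text
shift [-0.0087  0.1234  0.0004] rot [-0.0002 -0.0005  0.0032]
```

advance:
  deltas:
    - [[0,0.01,0],[0,0,0]]
    - [[0,0.03,0],[0,0,0]]
    - [[-0.002,0.055,0],[0,0,0]]
    - [[-0.003,0.08,0],[0,0,0]]
    - [[-0.004,0.1,0],[0,0,0]]
    - [[-0.005,0.115,0],[0,0,0]]
    - [[-0.006,0.1234,0],[0,0,0.001]]
    - [[-0.006,0.1234,0],[0,0,0.001]]
    - [[-0.006,0.1234,0],[0,0,0.001]]
    - [[-0.006,0.1234,0],[0,0,0.001]]

```text
t: 11.25
position: [0.5629, 0.3517, 0.1176]
orientation: [-2.172, -2.268, 0.001]
force: [-0.8, 0.0, -0.2]
opening: 0.0081
grasp_force: 78.3
```

Run:
```python
from h import *
T,S=railtips((130,90,360,240),(250,120,420,250))
o=T["img"][90:210,110:350];cv2.imwrite("pics/i.png",cv2.resize(o,None,fx=3.3,fy=3.3,interpolation=2)[:,:,::-1])
np.savez("T1.npz",**T);np.savez("S1.npz",**S)
for d,n in((T,"T"),(S,"S")):
  for y in(.13,.12,.11,.0895,.0825,-.0825,-.0895):
    c,s=np.cos(.044),np.sin(.044);X=np.array([.6284-.05*c-y*s,.0064-.05*s+y*c,.13]);X=d["R"]@X+d["t"];print(n,y,(d["intrinsics"]@X/X[2])[:2].round(1))
```

```text
tcp [0.563  0.352  0.1177] top [(np.int32(222), [np.float64(300.2), np.float64(103.3)]), (np.int32(234), [np.float64(248.9), np.float64(117.2)]), (np.int32(47), [np.float64(198.7), np.float64(160.1)])] scene [(np.int32(84), [np.float64(410.2), np.float64(121.8)]), (np.int32(51), [np.float64(356.1), np.float64(197.8)]), (np.int32(264), [np.float64(332.7), np.float64(208.3)]), (np.int32(312), [np.float64(291.4), np.float64(231.4)])]
T 0.13 [196.6 159.8]
T 0.12 [202.8 159.8]
T 0.11 [209.  159.7]
T 0.0895 [221.6 159.6]
T 0.0825 [226.  159.5]
T -0.0825 [327.  158.5]
T -0.0895 [331.3 158.4]
S 0.13 [356.2 199.4]
S 0.12 [351.4 200.9]
S 0.11 [346.5 202.4]
S 0.0895 [336.3 205.4]
S 0.0825 [332.8 206.5]
S -0.0825 [242.7 233.7]
S -0.0895 [238.5 235. ]
```

Run:
```python
from h import *
S=dict(np.load("scene0.npz"));T=dict(np.load("top0.npz"))
def pr(d,q):
    c,s=np.cos(.044),np.sin(.044);x,y,z=q;X=d["R"]@np.array([.6284+x*c-y*s,.0064+x*s+y*c,z])+d["t"];return (d["intrinsics"]@X/X[2])[:2].round(1)
for n,q in dict(FR=(-.065,-.105,.09),FL=(-.065,.105,.09),BL=(.065,.105,.09),BR=(.065,-.105,.09),screwR=(-.05,-.0825,.162),screwL=(-.05,.0825,.162),bR_backtop_out=(-.032,-.0895,.148),bR_backtop_in=(-.032,-.0755,.148),bR_back_bot_out=(-.032,-.0895,.09),bR_back_bot_in=(-.032,-.0755,.09)).items(): print(n,pr(S,q),"crop b",((pr(S,q)-[220,180]+.4)*5).round(),"top",pr(T,q))
# white board mask corners in scene
g=cv2.cvtColor(S["img"],cv2.COLOR_RGB2GRAY);gy=g.astype(int)
for x in(345,350,355,360): print(x,gy[215:250,x])
```

```text
FR [228.5 249.4] crop b [ 44. 349.] top [337.1 170.4]
FL [337.6 215.4] crop b [590. 179.] top [214.7 171.8]
BL [379.1 263.5] crop b [798. 420.] top [214.1  96.7]
BR [257.  308.9] crop b [187. 646.] top [335.4  96.1]
screwR [241.3 218.6] crop b [109. 195.] top [329.7 155.5]
screwL [334.4 191.7] crop b [574.  60.] top [224.3 156.6]
bR_backtop_out [241.6 233.8] crop b [110. 271.] top [332.6 145.7]
bR_backtop_in [250.2 231.2] crop b [153. 258.] top [323.9 145.7]
bR_back_bot_out [244.  259.9] crop b [122. 401.] top [327.8 151.5]
bR_back_bot_in [252.1 257.3] crop b [162. 389.] top [319.7 151.5]
345 [ 44  46  60  82  85  87  89  90  94 106 106 105 104 104 103  98  95  93
  85  78  73  71  83 115 126 151 147 147 144 144 144 142 140 136 133]
350 [ 46  48  46  49  49  47  47  48  48  47  48  48  44  61 161 255 254 245
 241 239 238 238 238 237 237 236 236 236 236 236 236 236 236 236 236]
355 [ 46  47  47  48  47  49  51  49  50  48  50  51  49  50  50  50  48  44
  35  98 216 244 241 237 236 236 236 236 236 236 235 236 236 236 235]
360 [ 46  49  48  49  48  41  45 136 239 215 205 124  95  97  95 103 102 102
 100 100  99  97  94 105 152 187 219 237 240 237 236 236 235 236 236]
```

Add to h.py:
```python
def npl(d,p,v):
    a=ray(d,p)[1];b=ray(d,(p[0]+50*v[0],p[1]+50*v[1]))[1];m=np.cross(a,b);return m/np.linalg.norm(m)
def rdir(T,S,rt,rs):
    p,v=whitedir(T,rt);q,u=whitedir(S,rs);print("fit",p,v,q,u)
    d=np.cross(npl(T,p,v),npl(S,q,u));d/=np.linalg.norm(d);d*=np.sign(d[1]);print("yaw",-np.arctan2(d[0],d[1]),"pitch",d[2]);return d
```

Run:
```python
from h import *
T=dict(np.load("T1.npz"));S=dict(np.load("S1.npz"))
g=cv2.cvtColor(T["img"],cv2.COLOR_RGB2GRAY);print([ (x,g[145:180,x].astype(int).tolist()) for x in(120,150,185)])
g=cv2.cvtColor(S["img"],cv2.COLOR_RGB2GRAY);print([ (x,g[160:205,x].astype(int).tolist()) for x in(370,390,410,430)])
print(tri([ray(T,(198.7,160.1)),ray(S,(356.1,197.8))]))
from cell import arm
R=Ro.from_rotvec(arm.observe()["orientation"]).as_matrix();print(np.arctan2(R[1,1],R[0,1]),R[:,2])
```

```text
[(120, [20, 19, 18, 14, 0, 246, 244, 242, 235, 231, 242, 232, 154, 191, 223, 234, 225, 204, 174, 106, 206, 171, 234, 238, 244, 243, 243, 244, 247, 218, 234, 237, 166, 183, 182]), (150, [246, 246, 244, 244, 244, 245, 245, 218, 242, 241, 235, 246, 207, 225, 241, 245, 239, 225, 180, 105, 252, 240, 239, 233, 233, 232, 233, 233, 214, 239, 231, 159, 136, 147, 146]), (185, [138, 170, 170, 180, 189, 189, 173, 170, 170, 153, 137, 131, 212, 234, 245, 246, 234, 218, 165, 49, 49, 61, 85, 137, 167, 187, 175, 179, 187, 212, 229, 129, 168, 152, 167])]
[(370, [20, 22, 21, 21, 23, 24, 22, 24, 24, 25, 25, 26, 26, 26, 26, 26, 25, 28, 32, 34, 35, 34, 37, 34, 36, 35, 36, 35, 33, 21, 107, 232, 235, 228, 205, 181, 137, 84, 27, 35, 40, 42, 39, 39, 42]), (390, [32, 30, 29, 26, 26, 26, 25, 26, 24, 27, 25, 27, 27, 29, 27, 29, 31, 30, 29, 31, 30, 29, 27, 16, 108, 234, 235, 227, 201, 176, 131, 76, 32, 38, 39, 40, 40, 43, 41, 42, 42, 43, 45, 41, 42]), (410, [30, 33, 32, 32, 31, 32, 31, 33, 33, 34, 33, 33, 27, 28, 31, 28, 26, 14, 96, 206, 210, 200, 177, 157, 120, 54, 22, 32, 32, 34, 32, 34, 34, 34, 33, 34, 37, 37, 34, 36, 36, 38, 37, 38, 38]), (430, [32, 32, 32, 33, 34, 32, 34, 32, 33, 34, 29, 20, 96, 203, 210, 198, 177, 153, 110, 41, 27, 30, 28, 31, 29, 31, 31, 30, 31, 32, 31, 31, 32, 32, 31, 32, 30, 32, 31, 34, 33, 33, 34, 34, 33])]
(array([0.57260338, 0.13148113, 0.13414593]), [np.float64(0.001610816690606791), np.float64(0.0016108166906067234)])
0.043557728361541904 [-4.41276088e-04  2.38670998e-04 -9.99999874e-01]
```

Run:
```python
from h import *
T=dict(np.load("T1.npz"));S=dict(np.load("S1.npz"))
def edge(g,x,y0,y1,lv,falling=True):
    c=g[y0:y1,x].astype(float)
    for i in range(len(c)-1):
        if (c[i]>=lv>c[i+1]) if falling else (c[i]<lv<=c[i+1]): return y0+i+(c[i]-lv)/(c[i]-c[i+1])
gT=cv2.cvtColor(T["img"],6+1);gS=cv2.cvtColor(S["img"],7)
xt=list(range(116,194,2));yt=[edge(gT,x,160,168,150) for x in xt]
k=[(x,y) for x,y in zip(xt,yt) if y];k=np.array(k);pt=np.polyfit(k[:,0],k[:,1],1);print("T",pt,np.std(k[:,1]-np.polyval(pt,k[:,0])),len(k))
xs=np.arange(366,434,2);c=[]
for x in xs:
    e=195-(x-362)*.306;w=gS[int(e)-9:int(e)+9,x].astype(float);t=edge(gS,x,int(e)-9,int(e)+3,100,False);b=edge(gS,x,int(e),int(e)+9,100);c.append((x,(t+b)/2) if t and b else (x,np.nan))
c=np.array(c);c=c[~np.isnan(c[:,1])];ps=np.polyfit(c[:,0],c[:,1],1);print("S",ps,np.std(c[:,1]-np.polyval(ps,c[:,0])),len(c))
# bottom T edge is a tangent; its plane ~ parallel to axis plane
d=np.cross(npl(T,(150,np.polyval(pt,150)-3.3),(1,pt[0])),npl(S,(400,np.polyval(ps,400)),(1,ps[0])));d/=np.linalg.norm(d);d*=np.sign(d[1]);print("yaw",np.arctan2(-d[0],d[1]),"pitch",d[2])
```

```text
T [-2.06252293e-03  1.63663584e+02] 0.10286805021263398 38
S [-3.03912974e-01  3.05825517e+02] 0.04836986076096239 34
yaw 0.037167206177386794 pitch 0.010936148637667472
```

advance:
  deltas:
    - [[0,0,0.003],[0,-0.003,-0.002]]
    - [[-0.004,0,0.0054],[0,-0.006,-0.004]]
    - [[-0.01,0,0.0054],[0,-0.006,-0.004]]
    - [[-0.015,0,0.0054],[0,-0.006,-0.004]]
    - [[-0.015,0,0.0054],[0,-0.006,-0.004]]
    - [[-0.015,0,0.0054],[0,-0.006,-0.004]]

```text
t: 11.95
position: [0.5646, 0.3364, 0.1124]
orientation: [2.167, 2.269, -0.006]
force: [0.6, 1.0, -0.9]
opening: 0.0086
grasp_force: 78.3
```

Add to h.py:
```python
def bore(d,y,z=.13):
    c,s=np.cos(.044),np.sin(.044);X=np.array([.6284-.05*c-y*s,.0064-.05*s+y*c,z]);X=d["R"]@X+d["t"];return (d["intrinsics"]@X/X[2])[:2]
def dev(p,d):
    a,b=bore(d,.15),bore(d,-.15);u=(b-a)/np.linalg.norm(b-a);w=np.array(p)-a;return "along y=%.4f off px=%.2f (down +)"%(.15-.3*(w@u)/np.linalg.norm(b-a),(u[0]*w[1]-u[1]*w[0])*np.sign(u[0]))
```

Run:
```python
from h import *
T,S=railtips((180,140,360,240),(325,150,400,207))
np.savez("T2.npz",**T);np.savez("S2.npz",**S)
for n,D,r in(("T",T,(180,140,360,240)),("S",S,(325,150,400,207))):
    for a,c,_ in blobs(blue(D["img"]),r): print(n,a,c,dev(c,D))
```

```text
tcp [0.5645 0.3369 0.1123] top [(np.int32(51), [np.float64(208.4), np.float64(159.3)])] scene [(np.int32(50), [np.float64(348.7), np.float64(202.4)]), (np.int32(103), [np.float64(332.8), np.float64(203.4)])]
T 51 [208.4 159.3] along y=0.1104 off px=-0.41 (down +)
S 50 [348.7 202.4] along y=0.1186 off px=0.67 (down +)
S 103 [332.8 203.4] along y=0.0915 off px=-2.97 (down +)
```

advance:
  deltas:
    - [[-0.004,-0.0004,0],[0,0,0]]
    - [[-0.009,-0.0004,0],[0,0,0]]
    - [[-0.014,-0.0004,0],[0,0,0]]
    - [[-0.018,-0.0004,0],[0,0,0]]
    - [[-0.018,-0.0004,0],[0,0,0]]

```text
t: 12.55
position: [0.5652, 0.3175, 0.1125]
orientation: [2.167, 2.268, -0.007]
force: [0.4, 0.6, -1.2]
opening: 0.0083
grasp_force: 78.3
```

advance:
  deltas:
    - [[-0.004,0,0],[0,0,0]]
    - [[-0.008,0,0],[0,0,0]]
    - [[-0.012,0,0],[0,0,0]]
    - [[-0.012,0,0],[0,0,0]]

```text
t: 12.95
position: [0.5657, 0.3057, 0.1125]
orientation: [2.167, 2.268, -0.007]
force: [0.0, -0.1, -0.7]
opening: 0.0083
grasp_force: 78.3
```

Run:
```python
from h import *
T,S=railtips((180,140,360,240),(280,150,400,230))
```

```text
tcp [0.5655 0.3066 0.1124] top [] scene [(np.int32(263), [np.float64(332.8), np.float64(208.3)]), (np.int32(123), [np.float64(291.5), np.float64(226.0)])]
```

advance:
  deltas:
    - [[-0.006,0,0],[0,0,0]]
    - [[-0.014,0,0],[0,0,0]]
    - [[-0.022,0,0],[0,0,0]]
    - [[-0.03,0,0],[0,0,0]]
    - [[-0.035,0,0],[0,0,0]]
    - [[-0.035,0,0],[0,0,0]]
    - [[-0.035,0,0],[0,0,0]]

```text
t: 13.75
position: [0.5671, 0.2718, 0.1127]
orientation: [2.166, 2.27, -0.006]
force: [0.3, 0.3, -1.1]
opening: 0.0089
grasp_force: 78.3
```

Run:
```python
from h import *
T,S=railtips((225,140,360,240),(230,150,400,235))
for n,D,r in(("T",T,(225,135,360,240)),("S",S,(230,150,400,240))):
    for a,c,_ in blobs(blue(D["img"]),r): print(n,a,c,dev(c,D))
for y in(.06,.05,.04,.03):print(y,bore(T,y),bore(S,y))
```

```text
tcp [0.567  0.2723 0.1126] top [(np.int32(39), [np.float64(248.3), np.float64(159.1)])] scene [(np.int32(263), [np.float64(332.8), np.float64(208.3)]), (np.int32(51), [np.float64(316.0), np.float64(211.7)]), (np.int32(211), [np.float64(291.4), np.float64(228.5)])]
T 39 [248.3 159.1] along y=0.0452 off px=-0.20 (down +)
S 263 [332.8 208.3] along y=0.0890 off px=1.72 (down +)
S 51 [316.  211.7] along y=0.0592 off px=0.12 (down +)
S 291 [291.4 230.8] along y=0.0085 off px=11.30 (down +)
0.06 [239.84199572 159.38899192] [321.37134262 209.95276298]
0.05 [245.99963317 159.32524285] [316.20160039 211.51355041]
0.04 [252.15106648 159.26155801] [310.98159679 213.08951215]
0.03 [258.29630501 159.1979373 ] [305.71059524 214.6808706 ]
```

advance:
  deltas:
    - [[-0.008,-0.0002,0.0002],[0,0,0]]
    - [[-0.02,-0.0002,0.0003],[0,0,0]]
    - [[-0.035,-0.0002,0.0004],[0,0,0]]
    - [[-0.05,-0.0002,0.0005],[0,0,0]]
    - [[-0.065,-0.0002,0.0006],[0,0,0]]
    - [[-0.075,-0.0002,0.0006],[0,0,0]]
    - [[-0.08,-0.0002,0.0006],[0,0,0]]
    - [[-0.08,-0.0002,0.0006],[0,0,0]]
    - [[-0.08,-0.0002,0.0006],[0,0,0]]

```text
t: 14.75
position: [0.5706, 0.1925, 0.1125]
orientation: [2.165, 2.271, -0.006]
force: [-0.2, 0.4, -1.2]
opening: 0.0085
grasp_force: 78.3
```

Run:
```python
from h import *
T,S=railtips((225,140,360,240),(230,150,330,235))
for n,D,r in(("T",T,(225,135,360,240)),("S",S,(230,150,330,240))):
    for a,c,_ in blobs(blue(D["img"]),r): print(n,a,c,dev(c,D))
for y in(-.01,-.02,-.03,-.04,-.05):print(y,bore(T,y),bore(S,y))
s=S["img"][170:270,210:330];cv2.imwrite("pics/k.png",cv2.resize(s,None,fx=6,fy=6,interpolation=2)[:,:,::-1])
```

```text
tcp [0.5705 0.1928 0.1124] top [(np.int32(39), [np.float64(296.9), np.float64(158.7)])] scene [(np.int32(73), [np.float64(327.2), np.float64(208.0)]), (np.int32(56), [np.float64(273.1), np.float64(225.3)]), (np.int32(200), [np.float64(291.6), np.float64(228.8)])]
T 39 [296.9 158.7] along y=-0.0341 off px=-0.10 (down +)
S 73 [327.2 208. ] along y=0.0798 off px=-0.18 (down +)
S 56 [273.1 225.3] along y=-0.0193 off px=0.74 (down +)
S 280 [291.5 231.1] along y=0.0085 off px=11.61 (down +)
-0.01 [282.81549822 158.94409387] [284.10136471 221.20487389]
-0.02 [288.92990282 158.88079239] [278.56380618 222.87670807]
-0.03 [295.03816849 158.81755445] [272.97051378 224.56536876]
-0.04 [301.14030446 158.75437998] [267.32064182 226.27111127]
-0.05 [307.23631996 158.69126887] [261.61332746 227.99419612]
```

View pics/k.png

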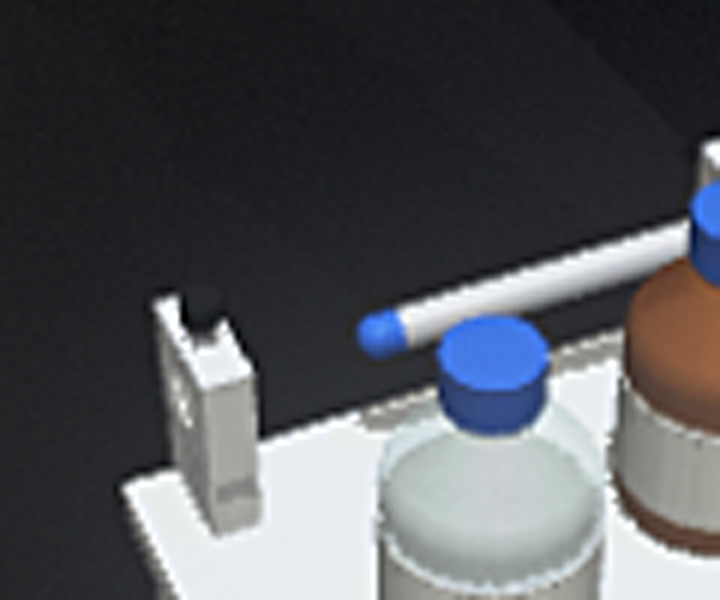

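The tip is in the open span at crop (380,333), in line with the right bracket (top (155–252,300–388)) and about 1 mm low. I'll raise it slightly and continue.

advance:
  deltas:
    - [[-0.006,0,-0.0005],[0,0,0]]
    - [[-0.014,0,-0.0006],[0,0,0]]
    - [[-0.022,0,-0.0005],[0,0,0]]
    - [[-0.028,0,-0.0005],[0,0,0]]
    - [[-0.032,0,-0.0005],[0,0,0]]
    - [[-0.032,0,-0.0005],[0,0,0]]

```text
t: 15.45
position: [0.5723, 0.1588, 0.1133]
orientation: [2.167, 2.268, -0.007]
force: [0.2, 0.6, -0.7]
opening: 0.0083
grasp_force: 78.3
```

advance:
  deltas:
    - [[-0.004,0,0],[0,0,0]]
    - [[-0.008,0,0],[0,0,0]]
    - [[-0.012,0,0],[0,0,0]]
    - [[-0.012,0,0],[0,0,0]]

```text
t: 15.85
position: [0.5728, 0.147, 0.1133]
orientation: [2.167, 2.268, -0.007]
force: [0.6, -0.1, -0.8]
opening: 0.0082
grasp_force: 78.3
```

advance:
  deltas:
    - [[-0.003,0,0],[0,0,0]]
    - [[-0.006,0,0],[0,0,0]]
    - [[-0.01,0,0.0001],[0,0,0]]
    - [[-0.01,0,0.0001],[0,0,0]]

```text
t: 16.25
position: [0.5733, 0.137, 0.1133]
orientation: [2.167, 2.268, -0.007]
force: [0.4, -0.5, -0.7]
opening: 0.0084
grasp_force: 78.3
```

Run:
```python
from h import *
T,S=railtips((300,140,360,240),(210,210,280,260))
```

```text
tcp [0.5732 0.1378 0.1133] top [(np.int32(5), [np.float64(333.6), np.float64(157.8)])] scene [(np.int32(24), [np.float64(238.8), np.float64(234.9)])]
```

advance:
  deltas:
    - [[-0.004,0,0],[0,0,0]]
    - [[-0.008,0,0],[0,0,0]]
    - [[-0.012,0,0.0001],[0,0,0]]
    - [[-0.016,0,0.0001],[0,0,0]]
    - [[-0.016,0,0.0001],[0,0,0]]
    - [[-0.016,0,0.0001],[0,0,0]]
    - [[-0.016,0,0.0001],[0,0,0]]
    - [[-0.016,0,0.0001],[0,0,0]]

```text
t: 17.15
position: [0.5739, 0.1222, 0.1132]
orientation: [2.166, 2.27, -0.006]
force: [0.2, 0.2, -0.1]
opening: 0.0084
grasp_force: 78.3
```

Run:
```python
from h import *
from cell import arm
T,S=railtips((300,140,360,240),(210,210,280,260))
for n,D,r in(("T",T,(325,140,360,240)),("S",S,(210,210,280,260))):
    for a,c,_ in blobs(blue(D["img"]),r): print(n,a,c,dev(c,D))
for y in(-.095,-.1,-.105,-.11):print(y,bore(T,y),bore(S,y))
s=arm.observe();print(s["force"],s["ft_torque"])
```

```text
tcp [0.5739 0.1221 0.1132] top [(np.int32(41), [np.float64(340.3), np.float64(157.9)])] scene [(np.int32(60), [np.float64(231.4), np.float64(237.3)])]
T 41 [340.3 157.9] along y=-0.1050 off px=-0.45 (down +)
S 60 [231.4 237.3] along y=-0.0950 off px=0.18 (down +)
-0.095 [334.59289521 158.40805046] [235.19552454 235.96994672]
-0.1 [337.62491187 158.37666046] [232.18365879 236.87925361]
-0.105 [340.65541214 158.34528616] [229.15604177 237.79331593]
-0.11 [343.68439717 158.31392755] [226.11254962 238.71217108]
[-0.86777373 -0.3874012  -0.29836714] [ 0.10328017  0.01401355 -0.01107385]
```

advance:
  deltas:
    - [[0,-0.0003,0],[0,0,0]]
    - [[0,-0.0003,0],[0,0,0]]
    - [[0,-0.0003,0],[0,0,0]]

```text
t: 17.55
position: [0.5736, 0.1219, 0.1132]
orientation: [2.166, 2.27, -0.006]
force: [-0.2, 0.6, -0.6]
opening: 0.0089
grasp_force: 78.3
```

```bash
python3 -c "
from cell import arm
print(arm.finish_job())"
```

```text
the job is handed in; nothing more can be done
None
```

The job is handed in, with no verdict returned: the rail runs through both brackets, its leading tip measured about 2 cm past the far bracket and its held end about 5 cm past the near one (from the arm's pose), still gripped at 78 N, with wrist force under 1 N and nothing else touched.

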